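# Unbar the slide carrier and slide out both slide trays

### The job

Lift the retaining bar up out of the two open brackets of the slide carrier and set it down, without dropping it, lengthways on the green mat. Then slide both slide trays, the blue and the orange one, straight out of their bays until each stands entirely on the white viewing panel in front of the carrier; the trays hold glass slides, so slide them without lifting or tipping them. Leave the slide box, the black objective and the oil bottle beside the carrier standing where they are, and let go of everything at the end.

Things in the scene. Friction and masses are not known exactly. Their poses are not given: they have to be found in the camera images.
- carrier: Fixed slide carrier, deck 8 mm above the bench. Origin: on the bench under the middle of its two bays; x to its back (away from the viewing panel), y to its left, z up. Bays 84 mm wide, centred at y = +44 and -44 mm, from x = -42 to 43 mm; 4 mm side walls and divider up to 30 mm, back wall up to 34 mm above the bench; open in front but for the retaining bar.
- bracket_l (a point): Left bracket (dark steel): centre of its slot's floor, 38 mm above the bench, at x = -53, y = +99 mm of the carrier. The bracket is 34 mm (x) by 8 mm (y), 62 mm high; the slot is 18 mm wide (x), open at the top and towards both y sides.
- bracket_r (a point): Right bracket, the same, at x = -53, y = -99 mm of the carrier.
- panel (a point): Centre of the top of the white viewing panel, 140 mm (x) by 224 mm (y), fixed in front of the carrier, same axes; it lies 136 mm from the carrier's origin towards -x, 8 mm above the bench, and continues the deck at the same height without a step.
- bar: Loose retaining bar, 0.25 kg: 14 mm square aluminium rod along its y, 224 mm overall, a 30 x 30 x 6 mm steel plate on each end (outside the brackets), a red bail at the middle. Origin: under its middle at the lower edges of the end plates, on which it stands when set down; z up to the bail. In the brackets it blocks the trays' upper front edges, 6 mm in front of them.
- bar_mid (a point): Middle of the retaining bar's square rod, 15 mm above the lower edges of the end plates.
- bail (a point): Middle of the top rod of the bar's red bail: a 12 mm round rod, 70 mm long along the bar's y, 60 mm above the lower edges of the end plates (90 mm above the bench at the start), with 33 mm of free height under it. Two uprights of 12 mm carry it, 35 mm either side of its middle.
- mat: Fixed flat green mat, 280 mm (its x) by 120 mm (its y), 3 mm thick, left or right of the carrier. Origin: centre of its underside, on the bench.
- tray_blue: Loose blue slide tray: its own axes (x towards its back, z up); origin at the centre of its underside. See tray_blue_mid.
- tray_orange: Loose orange slide tray: its own axes (x towards its back, z up); origin at the centre of its underside. See tray_orange_mid.
- tray_blue_mid (a point): Centre, half-way up, of the blue tray: open-topped, 80 (x) x 82 (y) x 40 mm high, walls and floor 3 mm, 0.2 to 0.42 kg; at the start in a bay, top 48 mm above the bench. Front part: an empty well, x = -37 to +12 mm, y = -38 to +38 mm from here, floor 17 mm below this point; fingertips can pull on the inside of the front wall. Behind it stand glass slides, up to 9 mm above this point.
- tray_orange_mid (a point): Centre, half-way up, of the orange tray: open-topped, 80 (x) x 82 (y) x 40 mm high, walls and floor 3 mm, 0.2 to 0.42 kg; at the start in a bay, top 48 mm above the bench. Front part: an empty well, x = -37 to +12 mm, y = -38 to +38 mm from here, floor 17 mm below this point; fingertips can pull on the inside of the front wall. Behind it stand glass slides, up to 9 mm above this point.
- slide_box: Bystander: closed grey and white slide box, 192 x 97 x 36 mm, on the other side of the carrier from the mat. Origin under its centre.
- objective: Bystander: black microscope objective with a yellow ring, 32 mm diameter, 52 mm high, close beside the carrier's left side. Origin under its centre.
- oil: Bystander: amber oil bottle, 32 mm diameter, 75 mm high, close beside the carrier's right side. Origin under its centre.
Things that resemble listed ones, but are neither listed nor needed, are in the scene too. There is more than one size of the bar; the job needs the smaller. What is shaped like the tray_blue but red is not meant.

How it is judged:
On the way, in this order (a step that is already met when the one before it is completed fails the run):
1. the bar is lifted clear above both brackets while both trays are still in their bays (z of bar_mid in the frame of carrier above 0.085 m and x of each of tray_blue_mid, tray_orange_mid in the frame of carrier above -0.02 m), for 0.1 s.
2. the bar lies lengthways on the green mat, at rest and let go, both trays still in their bays (x of bar_mid in the frame of mat between -0.045 and 0.045 m and y of bar_mid in the frame of mat between -0.055 and 0.055 m and height (world z) of bar_mid below 0.035 m and angle between the y axis of bar and the x axis of mat, either way round below 0.35 rad and linear speed of bar below 0.02 m/s and contact force between the fingers and bar below 0.1 N and x of each of tray_blue_mid, tray_orange_mid in the frame of carrier above -0.02 m), for 0.2 s.
At the end, for the whole second after the job is handed in: The bar lies lengthways on the green mat (its middle within 45 mm along and 55 mm across of the mat's centre, within 0.35 rad of its long axis) and both trays stand flat on the white viewing panel, each tray's centre within 34 mm (x) and 75 mm (y) of the panel's centre; all at rest (x of bar_mid in the frame of mat between -0.045 and 0.045 m and y of bar_mid in the frame of mat between -0.055 and 0.055 m and height (world z) of bar_mid below 0.035 m and angle between the y axis of bar and the x axis of mat, either way round below 0.35 rad and linear speed of each of bar, tray_blue, tray_orange below 0.02 m/s and x of tray_blue_mid in the frame of panel between -0.034 and 0.034 m and y of tray_blue_mid in the frame of panel between -0.075 and 0.075 m and height (world z) of each of tray_blue_mid, tray_orange_mid below 0.034 m and angle between each of tray_blue, tray_orange's own z axis and vertical below 0.1 rad and x of tray_orange_mid in the frame of panel between -0.034 and 0.034 m and y of tray_orange_mid in the frame of panel between -0.075 and 0.075 m); the robot touches nothing.
It fails at once if a tray is lifted (over 20 mm) or tipped (over 0.3 rad) ((height (world z) of tray_blue_mid above 0.048 m or angle between tray_blue's own z axis and vertical above 0.3 rad) or (height (world z) of tray_orange_mid above 0.048 m or angle between tray_orange's own z axis and vertical above 0.3 rad)).
It fails at once if the bar is dropped: faster than 0.6 m/s when within 25 mm of lying on the bench (linear speed of bar above 0.6 m/s and height (world z) of bar_mid below 0.043 m).
It fails at once if a bystander is moved more than 30 mm or toppled ((distance of slide_box from where it was at the start of the episode above 0.03 m or angle between slide_box's own z axis and vertical above 0.5 rad) or (distance of objective from where it was at the start of the episode above 0.03 m or angle between objective's own z axis and vertical above 0.5 rad) or (distance of oil from where it was at the start of the episode above 0.03 m or angle between oil's own z axis and vertical above 0.5 rad)).
It also fails if it takes over 72 s, if anything falls off the work surface, if the arm or the gripper's body presses on something with over 40 N, if the wrist force passes 120 N, or if a joint passes its speed limit or range.

### The arm

A 6-joint arm with a two-finger parallel gripper is mounted at the origin on the work surface. World frame = base frame: x ahead of the robot, y to its left, z up, the work surface at z = 0. Lengths are in m, angles in rad, forces in N, time in s.
With the tool pointing down it reaches from about 0.35 to 0.975 m from the base axis. Payload 4.9 kg.
Tool frame: the origin (TCP) lies at the very end of the fingers, on their centre line; the grasp point (between the pads) lies 19 mm behind it (pinch_z is the distance from the TCP to the grasp point, in m); z points along the fingers, y is the line along which they close (so a half turn about z gives the same grasp; the last joint's range is limited). The gripper opens to 85 mm and grips with 20 to 120 N. Pads are 22 mm wide; open, the fingers measure 114 mm over their backs; the gripper's body (76 mm by 85 mm) begins 54 mm behind the grasp point. The pads swing forward as they close: fully open they stand 13 mm farther back than shut.
Start: joints at [1.186, 0.053, 1.613, -0, 1.476, -0.119], TCP at [0.164, 0.603, 0.209] pointing down, gripper open.
Joint ranges: [-3.01, 3.01], [-1.01, 2.22], [0.06, 2.58], [-1.02, 4.17], [0.09, 2.62], [-3.14, 3.14]. Speed limits (rad/s): [2.57, 2.57, 3.14, 3.14, 3.14, 3.14].

### API

Orientations are given as a unit quaternion [w, x, y, z].
In Python, from plant import * gives the robot as it stands. The module is installed in compiled form; this text tells all that it offers.
- The arm moves only by the tool play_rows, never from a script. Its arguments are lists of equal length, an entry for each row: "linear": the shift along the world's x, y, z in m, a list of three; "turn": the turn about the world's z in degrees. A call has 1 to 8 rows; each row shifts and turns the commanded pose from where the row before left it; what a row does not reach is not made up. A row lasts 1/8 s, in which the tool goes at most 62.5 mm and 10.7 degrees, less where a joint would pass 70% of its speed; a pose out of reach is approached as far as the arm can. A call is refused whole if a number of a shift passes 0.0625 or a number of a turn 10.7, either way. A call with a gripper value outside its range is refused whole. "hand" is the finger opening in m, from 0 to 0.0854, set as the call begins (left out, the last holds). The fingers move at their own pace and stop on an object; the grip force is fixed at half the most. Time passes only in rows, so rows that do not move let the fingers close. It gives the time, the measured TCP pose, the force, the opening and the grip force at its end, in the units of the state.
- state(): the state, without advancing time (a new reading comes with each control period).
- grab_frame(name): name is "scene" or "top"; returns the picture (420x560x3 uint8, red, green, blue); there is no depth.
- camera_info(name): a dict with "camera_matrix" (3x3 intrinsics, pixels), "origin" and "attitude" of the camera in the world. Camera axes: x right, y down, z forward; pixel columns grow to the right and rows downward; lengths in m; the calibration is good to about 2 mm. A picture is of the moment at which its call begins. camera_info takes no time and is no camera call.
- job_done(): hands the job in; it is judged then, once.
Trained networks look in the newest picture that a camera, given by its name, has taken for a name from the list of things; names that differ only in an ending like _2 or _b are one class to them, and where a whole thing is asked for, a point or a joint stands for the part that bears it (a point fixed in the world has none). Each returns a list of dicts, best first, with "p" (0 to 1); they miss things now and then, are a little off and sometimes report something else, mostly with a low value. They report only what shows in the picture. A call takes as long as a camera call. They do not tell look-alikes from the thing itself.
- trace(camera, thing): "region" (420x560 bool, what is visible of it) and "location" ([column, row] in pixels, amid what is visible of it).
The state is a dict: "time": time; "joint_pos": joint angles; "joint_vel": joint speeds; "joint_efforts": joint torques, N m; "tool_pos": TCP position; "tool_rot": TCP orientation; "contact_force": force on the tool from outside, world axes, zero at the start; "ft_torque": the same for the moment, N m; "gripper_width": opening from 0.0 (shut) to 1.0 (fully open); "grasp_force": force on a finger pad.
Only numpy, scipy, OpenCV 4.12 (cv2) and the standard library are available. Lean on these libraries where they do the work, as an engineer would, in place of code of your own. Each camera call takes 0.05 s, during which the arm holds its last target. There are 200 camera calls.

## Working session

There is one attempt and no reset: what is moved stays moved. The work goes in short steps, Python scripts to look and compute and a tool call to move; the robot and the scene stay as the last step left them, time stands still between calls to the robot, and variables do not carry over. Pictures are saved under pics/ and viewed, at most 10 in all, crops included, and the job is handed in when it is done.

Besides the shell and the picture viewer there is one more tool, called after "Emit:" by a JSON object that holds its "method" and its "body", one argument or row to a line. play_rows: Moves the arm, as the interface text tells. Its arguments: {"type":"object","properties":{"linear":{"type":"array","items":{"type":"array","items":{"type":"number"}}},"turn":{"type":"array","items":{"type":"number"}},"hand":{"type":"number"}},"required":["linear","turn"]}

```bash
mkdir -p pics
cat > h.py <<'E'
from plant import *
import numpy as np, cv2
from scipy.spatial.transform import Rotation as R
def cam(n):
    c=camera_info(n); K=np.array(c["camera_matrix"]); o=np.array(c["origin"]); a=np.array(c["attitude"])
    M=a if a.shape==(3,3) else R.from_quat(a[[1,2,3,0]]).as_matrix()
    return K,o,M
def ray(n,px,z):
    K,o,M=cam(n); d=M@np.linalg.inv(K)@np.array([px[0],px[1],1.]); return o+d*(z-o[2])/d[2]
def proj(n,P):
    K,o,M=cam(n); q=(np.atleast_2d(P)-o)@M@K.T; return q[:,:2]/q[:,2:]
def save(n,f): cv2.imwrite(f,cv2.cvtColor(n,cv2.COLOR_RGB2BGR))
E
python3 - <<'E'
from h import *
for n in("scene","top"):
    print(n,camera_info(n)); save(grab_frame(n),f"pics/{n}0.png")
E
```

```text
scene {'camera_matrix': array([[496.53848151,   0.        , 277.93077042],
       [  0.        , 496.53848151, 212.41447813],
       [  0.        ,   0.        ,   1.        ]]), 'origin': array([1.29377601, 0.67344151, 1.09446411]), 'attitude': array([-0.14768438,  0.32452176,  0.85697799, -0.37210708])}
top {'camera_matrix': array([[466.61736481,   0.        , 280.82292462],
       [  0.        , 466.61736481, 215.68487069],
       [  0.        ,   0.        ,   1.        ]]), 'origin': array([ 0.36986317, -0.12364159,  1.67680968]), 'attitude': array([-0.03881632,  0.70989291, -0.70193021,  0.04288738])}
```

View pics/scene0.png

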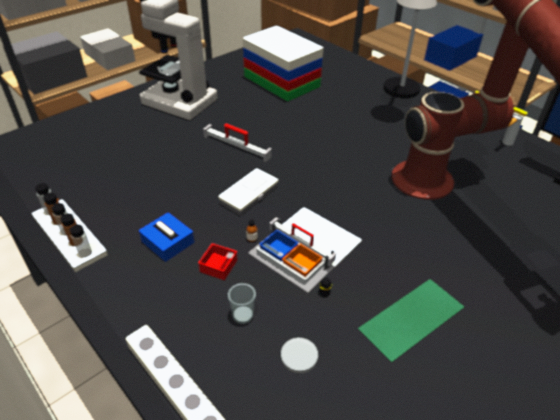

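View pics/top0.png

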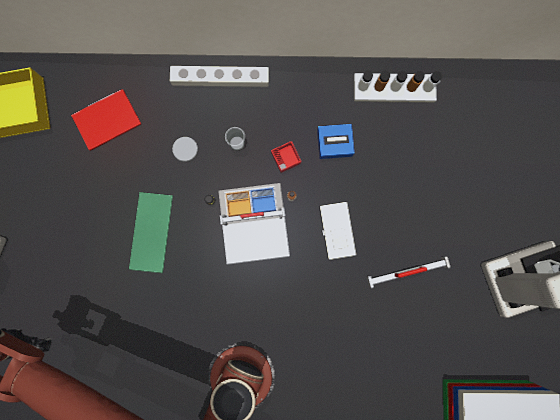

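Run:
```python
from h import *
Z=dict(carrier=.03,bracket_l=.05,bracket_r=.05,panel=.008,bar=.05,bar_mid=.045,bail=.09,mat=.003,tray_blue=.03,tray_orange=.03,slide_box=.036,objective=.052,oil=.075)
for n in("top","scene"):
  for t in Z:
    for r in trace(n,t)[:3]:
      if r["p"]>.2: print(n,t,round(r["p"],2),np.round(r["location"]),int(r["region"].sum()),np.round(ray(n,r["location"],Z[t])[:2],3))
```

```text
top carrier 0.62 [252. 236.] 3259 [ 0.487 -0.032]
top bracket_l 0.88 [254. 234.] 2981 [ 0.495 -0.038]
top bracket_r 0.88 [254. 234.] 2981 [ 0.495 -0.038]
top panel 0.86 [254. 235.] 2939 [ 0.493 -0.038]
top bar 0.76 [248. 219.] 347 [ 0.547 -0.017]
top bar 0.64 [408. 270.] 461 [ 0.374 -0.577]
top bar_mid 0.81 [252. 218.] 339 [ 0.551 -0.032]
top bar_mid 0.81 [409. 272.] 539 [ 0.369 -0.579]
top bail 0.93 [411. 270.] 525 [ 0.373 -0.573]
top bail 0.83 [250. 216.] 339 [ 0.553 -0.027]
top mat 0.8 [149. 232.] 2654 [0.498 0.34 ]
top tray_blue 0.97 [260. 201.] 531 [ 0.613 -0.058]
top tray_blue 0.65 [282. 158.] 549 [ 0.771 -0.134]
top tray_orange 0.59 [240. 205.] 543 [0.597 0.015]
top tray_orange 0.38 [291. 196.] 58 [ 0.631 -0.168]
top slide_box 0.92 [336. 228.] 1546 [ 0.517 -0.326]
top objective 0.61 [209. 198.] 70 [0.616 0.122]
scene carrier 0.97 [315. 245.] 2938 [0.529 0.001]
scene bracket_l 0.96 [317. 245.] 2942 [0.54  0.017]
scene bracket_r 0.96 [317. 245.] 2942 [0.54  0.017]
scene panel 0.3 [315. 248.] 3002 [ 0.522 -0.003]
scene bar 0.83 [299. 233.] 609 [ 0.546 -0.05 ]
scene bar 0.76 [236. 142.] 674 [ 0.398 -0.542]
scene bar_mid 0.96 [303. 237.] 540 [ 0.544 -0.037]
scene bar_mid 0.66 [240. 139.] 710 [ 0.371 -0.552]
scene bail 0.97 [238. 141.] 707 [ 0.422 -0.499]
scene bail 0.7 [314. 248.] 3014 [0.583 0.045]
scene bail 0.69 [304. 237.] 696 [ 0.575 -0.003]
scene mat 0.97 [412. 317.] 3992 [0.503 0.338]
scene tray_blue 0.88 [220. 262.] 978 [ 0.782 -0.13 ]
scene tray_blue 0.56 [277. 244.] 764 [ 0.614 -0.074]
scene tray_orange 0.94 [300. 259.] 797 [0.601 0.013]
scene slide_box 0.64 [246. 193.] 1468 [ 0.539 -0.308]
scene objective 0.61 [299. 259.] 794 [0.618 0.024]
scene objective 0.45 [322. 287.] 184 [0.641 0.138]
scene objective 0.41 [279. 246.] 702 [ 0.627 -0.049]
scene oil 0.7 [251. 232.] 165 [ 0.666 -0.127]
```

Scene picture: the carrier is near (300,250), with its bar in the brackets and the bail at (302,234). Top picture: carrier at (254,222), mat at (150,232), slide box at (338,230), objective at (210,199), oil at (292,196).

Look-alikes in the top view:
- **Bars:** (250,216) in the brackets and (409,271) lying loose and longer. I choose the one in the brackets.
- **Trays:** red one at (286,156), not meant. The blue one at (263,201) is in the bay, and the blue box at (336,140) is not a tray.

I'll check this in a close crop.

Run:
```python
from h import *
t=cv2.cvtColor(cv2.imread("pics/top0.png"),cv2.COLOR_BGR2RGB);s=cv2.cvtColor(cv2.imread("pics/scene0.png"),cv2.COLOR_BGR2RGB)
save(cv2.resize(t[178:273,200:310],None,fx=6,fy=6,interpolation=cv2.INTER_CUBIC),"pics/ct.png")
save(cv2.resize(s[200:300,240:370],None,fx=6,fy=6,interpolation=cv2.INTER_CUBIC),"pics/cs.png")
def red(im):
    h=cv2.cvtColor(im,cv2.COLOR_RGB2HSV); return (((h[...,0]<4)|(h[...,0]>172))&(h[...,1]>150)&(h[...,2]>70))
for n,im,(a,b,c,d) in(("top",t,(205,225,225,285)),("scene",s,(222,248,285,318))):
    m=np.zeros(im.shape[:2],bool); m[a:b,c:d]=red(im)[a:b,c:d]
    p=np.argwhere(m)[:,::-1]; print(n,len(p),p.mean(0),p.min(0),p.max(0), ray(n,p.mean(0),.087))
h=cv2.cvtColor(t,cv2.COLOR_RGB2HSV); m=((h[...,0]>55)&(h[...,0]<90)&(h[...,1]>100)); m[:,180:]=0;m[:180]=0
r=cv2.minAreaRect(np.argwhere(m)[:,::-1].astype(np.float32)); print(r); print([ray("top",q,.003)[:2].round(3) for q in [r[0],*cv2.boxPoints(r)]])
```

```text
top 58 [252.03448276 214.4137931 ] [240 212] [263 217] [ 0.55777496 -0.0330185   0.087     ]
scene 55 [302.43636364 230.63636364] [293 224] [312 244] [ 0.5585699  -0.02633099  0.087     ]
((103.51597595214844, 279.1374206542969), (70.8552474975586, 212.92835998535156), 45.20987319946289)
[array([0.33 , 0.494]), array([0.154, 0.836]), array([0.693, 0.33 ]), array([0.512, 0.143]), array([-0.015,  0.65 ])]
```

View pics/ct.png

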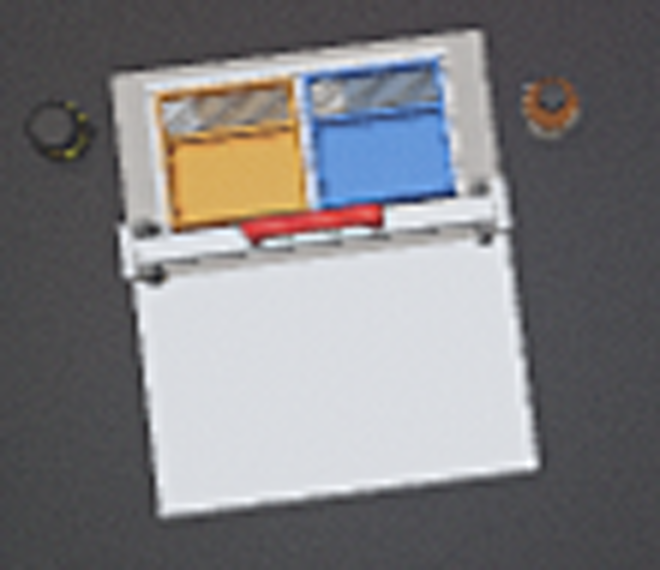

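View pics/cs.png

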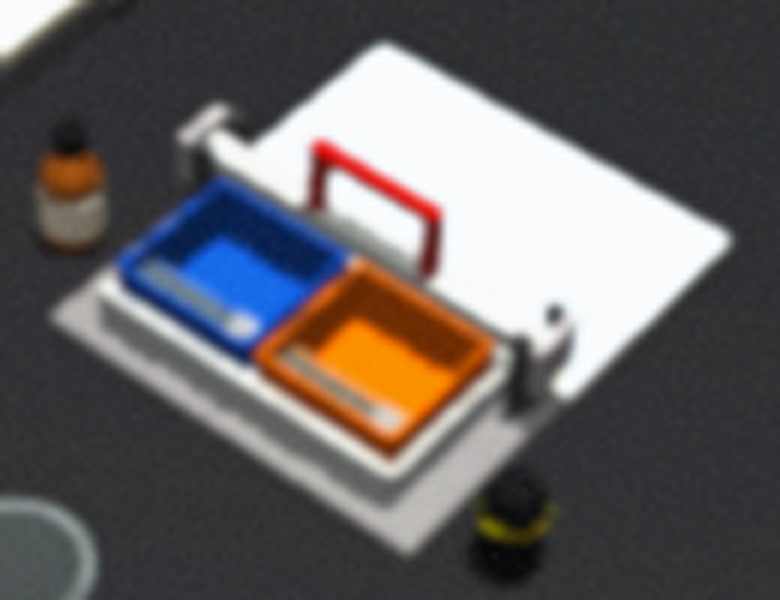

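The crops show the smaller bar with its red bail in the brackets: bail ends at (245,228) and (383,212) in the top crop. The orange tray is on the left and the blue on the right, with the slides at their backs. Next I'll fit the carrier pose from the corner points.

Run:
```python
from h import *
from scipy.optimize import least_squares
C={"top":[((160,516),(-206,112,8)),((540,468),(-206,-112,8)),((155,90),(40,85,48)),((172,230),(-40,85,48)),((440,60),(40,-85,48)),((455,193),(-40,-85,48))],
"scene":[((735,240),(-206,112,8)),((385,40),(-206,-112,8)),((390,455),(40,85,48)),((495,348),(-40,85,48)),((120,265),(40,-85,48)),((225,180),(-40,-85,48))]}
off={"top":(200,178),"scene":(240,200)}
f=lambda n,p:(np.array(p)+.5)/6-.5+off[n]
def W(v,P): c,s=np.cos(v[2]),np.sin(v[2]); P=np.atleast_2d(P)/1000.; return np.c_[v[0]+c*P[:,0]-s*P[:,1],v[1]+s*P[:,0]+c*P[:,1],P[:,2]]
def res(v,ns=("top","scene")): return np.concatenate([(proj(n,W(v,[b for a,b in C[n]]))-[f(n,a) for a,b in C[n]]).ravel() for n in ns])
for ns in(("top",),("scene",),("top","scene")):
    r=least_squares(res,[.6,-.03,0],args=(ns,),loss="soft_l1"); print(ns,r.x.round(4),np.degrees(r.x[2]).round(2),res(r.x,ns).round(1))
v=r.x
for nm,P in dict(bail=(-53,0,90),panel=(-136,0,8),orange=(0,44,28),blue=(0,-44,28)).items(): print(nm,W(v,P).round(4))
for n,e in(("top",((245,228),(383,212))),("scene",((435,212),(318,150)))):
    print(n,"bail ends meas",[ray(n,f(n,q),.09).round(4)[:2] for q in e])
print("bail exp",W(v,[(-53,41,90),(-53,-41,90)]).round(4))
m=trace("top","mat")[0]["region"].astype(np.uint8); c=max(cv2.findContours(m,0,1)[0],key=cv2.contourArea)
r=cv2.minAreaRect(c);print("mat",[ray("top",q,.003)[:2].round(3) for q in [r[0],*cv2.boxPoints(r)]])
s=state();print(s["time"],s["tool_pos"],s["tool_rot"],R.from_quat(np.array(s["tool_rot"])[[1,2,3,0]]).as_matrix().round(3))
```

```text
('top',) [ 0.6088 -0.0247  0.1349] 7.73 [ 0.4  0.1 -0.5  0.3 -0.1  0.5 -0.4 -0.5  0.2 -0.3  0.4 -0.2]
('scene',) [ 0.6124 -0.0176  0.1298] 7.44 [-0.6  0.5  0.3  1.1  0.3 -1.6  0.4 -0.1 -0.5  0.2 -0.  -0.2]
('top', 'scene') [ 0.6096 -0.0217  0.1313] 7.52 [-0.7 -0.2 -1.5  0.2 -0.9  0.2 -1.3 -0.8 -0.6 -0.4 -0.4 -0.3 -1.  -0.7
 -0.1  0.1  0.1 -3.   0.1 -1.5 -0.7 -1.  -0.3 -1.3]
bail [[ 0.557  -0.0287  0.09  ]]
panel [[ 0.4747 -0.0395  0.008 ]]
orange [[0.6038 0.0219 0.028 ]]
blue [[ 0.6153 -0.0654  0.028 ]]
top bail ends meas [array([0.5529, 0.0065]), array([ 0.563 , -0.0721])]
scene bail ends meas [array([0.552 , 0.0062]), array([ 0.5651, -0.061 ])]
bail exp [[ 0.5516  0.012   0.09  ]
 [ 0.5624 -0.0693  0.09  ]]
mat [array([0.501, 0.335]), array([0.368, 0.411]), array([0.654, 0.382]), array([0.637, 0.257]), array([0.351, 0.289])]
1.45 [0.16418918 0.60304683 0.20871853] [1.51428226e-06 1.32523705e-01 9.91179836e-01 7.60349255e-06] [[-0.965  0.263  0.   ]
 [ 0.263  0.965  0.   ]
 [-0.     0.    -1.   ]]
```

Top-only and combined fits agree with the direct bail measurement. The bail is at about (0.557, -0.031), carrier yaw is 7.6°, and the mat is at (0.501, 0.336) with its long axis at -5.8°. Moving now.

Emit:
{"method": "play_rows", "body": {
  "linear": [
    [0.0245,-0.0395,0],
    [0.0245,-0.0395,0],
    [0.0245,-0.0395,0],
    [0.0245,-0.0395,0],
    [0.0245,-0.0395,0],
    [0.0245,-0.0395,0],
    [0.0245,-0.0395,0],
    [0.0245,-0.0395,0]
  ],
  "turn": [-4.2,-4.2,-4.2,-4.2,-4.2,-4.2,-4.2,-4.2],
  "hand": 0.0854
}}

```text
time: 2.45
tool_pos: [0.3608, 0.2858, 0.209]
tool_rot: [0.0, 0.414, 0.91, 0.0]
contact_force: [-0.0, 0.2, 0.6]
gripper_width: 1.003
grasp_force: 0.0
```

Emit:
{"method": "play_rows", "body": {
  "linear": [
    [0.0245,-0.0395,0],
    [0.0245,-0.0395,0],
    [0.0245,-0.0395,0],
    [0.0245,-0.0395,0],
    [0.0245,-0.0395,0],
    [0.0245,-0.0395,0],
    [0.0245,-0.0395,0],
    [0.0245,-0.0395,0]
  ],
  "turn": [-4.2,-4.2,-4.2,-4.2,-4.2,-4.2,-4.2,-4.2]
}}

```text
time: 3.45
tool_pos: [0.5569, -0.0304, 0.2089]
tool_rot: [0.0, 0.66, 0.751, 0.0]
contact_force: [0.1, 0.9, 0.7]
gripper_width: 1.001
grasp_force: 0.0
```

Emit:
{"method": "play_rows", "body": {
  "linear": [
    [0,0,-0.02],
    [0,0,-0.03],
    [0,0,-0.02],
    [0,0,0]
  ],
  "turn": [0,0,0,0]
}}

```text
time: 3.95
tool_pos: [0.5542, -0.028, 0.1361]
tool_rot: [-0.002, 0.659, 0.753, -0.001]
contact_force: [0.5, 0.2, 0.4]
gripper_width: 1.0
grasp_force: 0.0
```

Run:
```python
from h import *
s=state();print(s["time"],s["tool_pos"],R.from_quat(np.array(s["tool_rot"])[[1,2,3,0]]).as_matrix().round(3)[:,1])
im=grab_frame("scene"); save(cv2.resize(im[180:300,240:380],None,fx=5,fy=5,interpolation=cv2.INTER_CUBIC),"pics/g1.png")
```

```text
3.95 [ 0.55422186 -0.02801982  0.13609247] [ 0.991  0.133 -0.005]
```

View pics/g1.png

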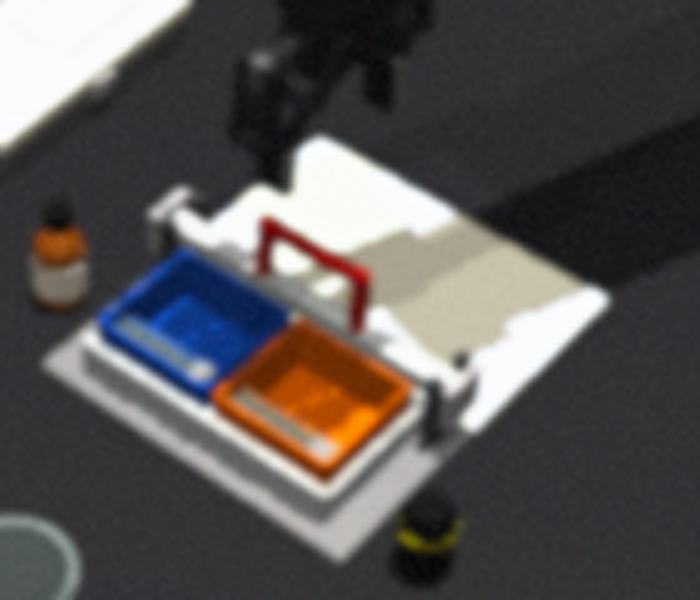

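The fingers are above the bail. Tips are at about (270,180) and (378,100) in the crop, and the bail middle is at (315,247). Checking the projection and the settled pose.

Run:
```python
from h import *
s=state();p=np.array(s["tool_pos"]); M=R.from_quat(np.array(s["tool_rot"])[[1,2,3,0]]).as_matrix()
pts=[p,p+M@[0,.043,-.013],p+M@[0,-.043,-.013],[.557,-.031,.09]]
print(s["time"],p,((proj("scene",pts)-[240,180])*5).round())
```

```text
4.0 [ 0.55546411 -0.02831568  0.13794717] [[318. 184.]
 [270. 208.]
 [366. 129.]
 [309. 244.]]
```

Emit:
{"method": "play_rows", "body": {
  "linear": [
    [0,0,0],
    [0,0,0]
  ],
  "turn": [0,0]
}}

```text
time: 4.25
tool_pos: [0.557, -0.029, 0.1402]
tool_rot: [0.001, 0.659, 0.752, 0.001]
contact_force: [-0.5, -0.3, 0.3]
gripper_width: 1.0
grasp_force: 0.0
```

Emit:
{"method": "play_rows", "body": {
  "linear": [
    [0,0,-0.01],
    [0,0,-0.015],
    [0,0,-0.015],
    [0,0,-0.015],
    [0,0,-0.012],
    [0,0,0],
    [0,0,0]
  ],
  "turn": [0,0,0,0,0,0,0]
}}

```text
time: 5.12
tool_pos: [0.5566, -0.0291, 0.0721]
tool_rot: [0.0, 0.659, 0.752, 0.0]
contact_force: [-1.6, -0.6, -0.0]
gripper_width: 1.0
grasp_force: 0.0
```

Run:
```python
from h import *
s=state();print(s["time"],s["tool_pos"],s["contact_force"])
a=grab_frame("scene")[190:290,250:350]; b=grab_frame("top")[178:278,200:300]
save(cv2.resize(np.hstack([a,b]),None,fx=4,fy=4,interpolation=cv2.INTER_CUBIC),"pics/g2.png")
```

```text
5.125 [ 0.55656404 -0.02905427  0.0720934 ] [-1.58964299 -0.57494355 -0.03598326]
```

View pics/g2.png

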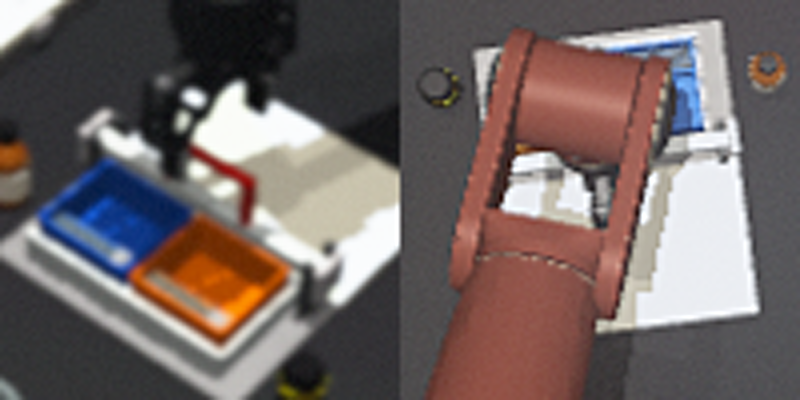

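The near finger (172,165) is behind the bail on the tray side and the far finger (258,95) is in front, so the bail is between them. Closing, then checking by lifting.

Emit:
{"method": "play_rows", "body": {
  "linear": [
    [0,0,0],
    [0,0,0],
    [0,0,0],
    [0,0,0],
    [0,0,0],
    [0,0,0]
  ],
  "turn": [0,0,0,0,0,0],
  "hand": 0.0
}}

```text
time: 5.98
tool_pos: [0.5575, -0.0292, 0.0733]
tool_rot: [0.001, 0.659, 0.752, 0.001]
contact_force: [0.2, 0.1, 5.5]
gripper_width: -0.0
grasp_force: 2.7
```

Run:
```python
from h import *
s=state();print(s["time"],s["tool_pos"],s["contact_force"],s["grasp_force"],s["gripper_width"])
a=grab_frame("scene")
save(cv2.resize(a[200:270,260:340],None,fx=8,fy=8,interpolation=cv2.INTER_CUBIC),"pics/g3.png")
p=np.array([[.5575,-.0292,.0733],[.5575,-.0292,.0923],[.557,-.031,.09],[.552,.007,.09],[.563,-.07,.09]])
print(((proj("scene",p)-[260,200])*8).round())
```

```text
5.975 [ 0.55749436 -0.02915201  0.07331261] [0.21451386 0.10460737 5.49537528] 2.716747149825096 -0.0002926683157177643
[[334. 266.]
 [337. 229.]
 [334. 230.]
 [418. 280.]
 [248. 181.]]
```

View pics/g3.png

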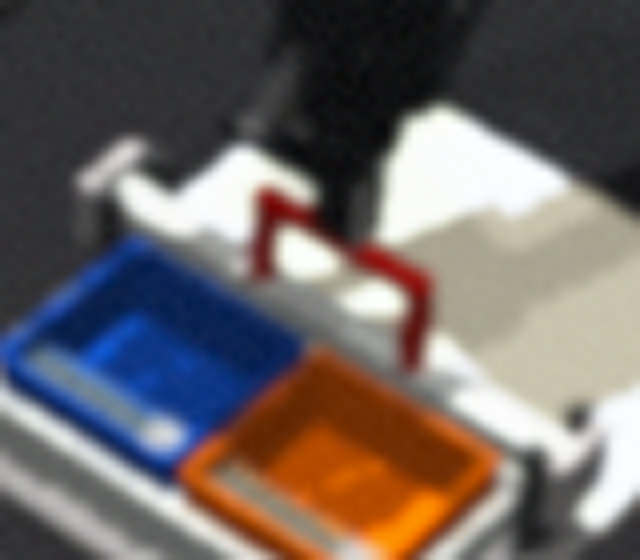

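The bail is unmoved, with ends at (268,195) and (425,275). A finger covers it at (337,235), but the opening reads 0. I'll raise slightly and watch the force.

Emit:
{"method": "play_rows", "body": {
  "linear": [
    [0,0,0.004],
    [0,0,0.004],
    [0,0,0.004],
    [0,0,0]
  ],
  "turn": [0,0,0,0]
}}

```text
time: 6.52
tool_pos: [0.5563, -0.029, 0.084]
tool_rot: [0.0, 0.659, 0.752, 0.0]
contact_force: [-0.5, 0.7, -0.3]
gripper_width: 0.002
grasp_force: 0.0
```

Run:
```python
from h import *
def red(im):
    h=cv2.cvtColor(im,cv2.COLOR_RGB2HSV); return (((h[...,0]<4)|(h[...,0]>172))&(h[...,1]>150)&(h[...,2]>70))
for k,im in (("before",cv2.cvtColor(cv2.imread("pics/scene0.png"),cv2.COLOR_BGR2RGB)),("now",grab_frame("scene"))):
    m=red(im)[200:250,285:320]
    print(k); 
    for r in m[15:50]: print("".join(".#"[int(v)] for v in r))
```

```text
before
...................................
...................................
...................................
...................................
...................................
...................................
...................................
...................................
...................................
........##.........................
........####.......................
........#####......................
........#######....................
........#....####..................
...............###.................
................####...............
..................####.............
....................####...........
......................###..........
.......................####........
.........................###.......
..........................##.......
...........................#.......
...................................
...................................
...................................
..........................#........
..........................#........
..........................#........
..........................#........
.............
[... 730 characters left out ...]
#...............
.......#..........####.............
.......#...........#####...........
.......#.............#####.........
........................####.......
.........................####......
..........................###......
...........................#.......
...........................#.......
...........................#.......
..........................##.......
..........................#........
..........................#........
..........................#........
..........................#........
...................................
...................................
...................................
...................................
...................................
```

Run:
```python
from h import *
b=cv2.imread("pics/scene0.png"); n=grab_frame("scene")[...,::-1]; s=state(); p=np.array(s["tool_pos"]); print(p)
M=R.from_quat(np.array(s["tool_rot"])[[1,2,3,0]]).as_matrix()
print("tip centre/edges",proj("scene",[p,p+M@[.011,0,0],p-M@[.011,0,0]]).round(1),"rod",proj("scene",[[.5575,-.031,.096]]).round(1))
g=n.astype(int).sum(2)
for r in range(205,242): print(r,"".join("#" if v<150 else ("+" if v<300 else ".") for v in g[r,280:330]))
M2=R.from_quat(np.array([0,.659,.752,0])).as_matrix()
p=np.array([.5566,-.0291,.0721]);print("g2 near tip exp",proj("scene",[p+M@[0,.043,-.013],p+M@[0,-.043,-.013]]))
```

```text
[ 0.55606475 -0.02895116  0.08360251]
tip centre/edges [[302.4 230.6]
 [305.4 232.4]
 [299.4 228.8]] rod [[301.7 227.4]]
205 ##+###+########++#######################+#+#######
206 +#+++++#++#+#++++#################################
207 ###+#++###+#+++++######################+##########
208 +##+##++#+#++++++#################################
209 ##+#++#+###+++++##################################
210 +#+++####+++++++##################################
211 +++++####++++++###############++.++###############
212 #+++#+####+++++###############+....+++############
213 ++#++#####++++################.......++###########
214 +###+#+####++################+.........++######+##
215 +#++#+#####++################+...........++##++#+#
216 ++###++#+++...+#############+.............+++#####
217 +++####++.......+##########+................+++##+
218 ++##+#++..........+########+..................+++#
219 +++##++............+#######+....................++
220 +##+++..............+#####++......................
221 ###++................####+++......................
222 +#+..................####+++............
[... 430 characters left out ...]
....................
231 +++.........++.........++++.......................
232 +++++.......++..........++++++....................
233 #+++++......++...........++++++...................
234 ##+++++....+++..............+++++.................
235 ###+++++++.+..................++++................
236 ######++++++...................+++................
237 #######++++++..................+++................
238 #########++++++................+#+................
239 ###########++++++..............+#+................
240 #############++++++...........+++.................
241 ++############++++++..........+#+.................
g2 near tip exp [[292.76427971 238.32164238]
 [311.38811792 222.49547685]]
```

The finger ends at row 226, just above the rod at row 228, with a TCP reading of 0.084. At reading 0.073 it was pressing on the rod top (0.096). So the real tip sits about 22 mm higher than the reading, and I need to go deeper: reopen, descend to a reading of about 0.050, close.

Emit:
{"method": "play_rows", "body": {
  "linear": [
    [0,0,0.01],
    [0,0,0],
    [0,0,0],
    [0,0,0],
    [0,0,0]
  ],
  "turn": [0,0,0,0,0],
  "hand": 0.0854
}}

```text
time: 7.25
tool_pos: [0.556, -0.0289, 0.0934]
tool_rot: [-0.0, 0.659, 0.752, -0.0]
contact_force: [0.5, 0.3, -0.0]
gripper_width: 0.998
grasp_force: 0.0
```

Emit:
{"method": "play_rows", "body": {
  "linear": [
    [0,0,-0.01],
    [0,0,-0.012],
    [0,0,-0.01],
    [0,0,-0.008],
    [0,0,-0.004],
    [0,0,0],
    [0,0,0]
  ],
  "turn": [0,0,0,0,0,0,0]
}}

```text
time: 8.12
tool_pos: [0.5565, -0.029, 0.0502]
tool_rot: [0.0, 0.659, 0.752, 0.0]
contact_force: [0.4, 0.3, -0.7]
gripper_width: 0.997
grasp_force: 0.0
```

Emit:
{"method": "play_rows", "body": {
  "linear": [
    [0,0,0],
    [0,0,0],
    [0,0,0],
    [0,0,0],
    [0,0,0],
    [0,0,0]
  ],
  "turn": [0,0,0,0,0,0],
  "hand": 0.0
}}

```text
time: 8.88
tool_pos: [0.5563, -0.029, 0.0499]
tool_rot: [0.0, 0.659, 0.752, 0.0]
contact_force: [-0.0, 0.4, 1.6]
gripper_width: 0.111
grasp_force: 58.4
```

Gripped, with a force of 58 N. Lifting straight up.

Emit:
{"method": "play_rows", "body": {
  "linear": [
    [0,0,0.006],
    [0,0,0.01],
    [0,0,0.016],
    [0,0,0.024],
    [0,0,0.03],
    [0,0,0.03],
    [0,0,0.014],
    [0,0,0]
  ],
  "turn": [0,0,0,0,0,0,0,0]
}}

```text
time: 9.88
tool_pos: [0.5569, -0.0291, 0.1813]
tool_rot: [0.001, 0.659, 0.752, 0.001]
contact_force: [0.4, -0.2, -3.0]
gripper_width: 0.112
grasp_force: 58.6
```

Run:
```python
from h import *
t=trace("scene","tray_blue")[:2]+trace("scene","tray_orange")[:1]
im=grab_frame("scene"); save(cv2.resize(im[120:320,240:480],None,fx=3,fy=3,interpolation=cv2.INTER_CUBIC),"pics/g4.png")
print([(r["p"],r["location"]) for r in t])
```

```text
[(0.76, [218.8, 262.0]), (0.73, [275.5, 244.7]), (0.69, [298.7, 258.0])]
```

View pics/g4.png

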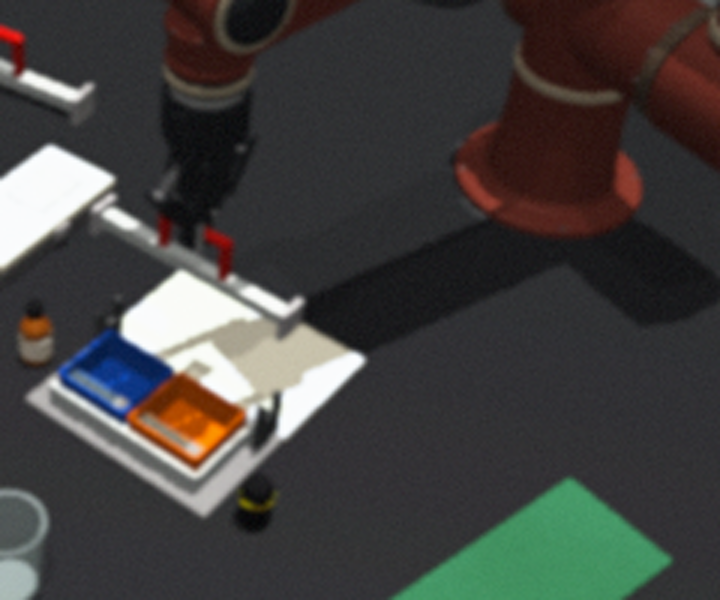

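The bar is held level at crop (195,255), clear of the brackets (115,315) and (265,420). Both trays are still in their bays. Carrying it to the mat.

Emit:
{"method": "play_rows", "body": {
  "linear": [
    [-0.0035,0.015,0],
    [-0.0035,0.023,0],
    [-0.0035,0.023,0],
    [-0.0035,0.023,0],
    [-0.0035,0.023,0],
    [-0.0035,0.023,0],
    [-0.0035,0.023,0],
    [-0.0035,0.023,0]
  ],
  "turn": [3,4.8,4.8,4.8,4.8,4.8,4.8,4.8]
}}

```text
time: 11.02
tool_pos: [0.527, 0.1486, 0.1787]
tool_rot: [-0.001, 0.387, 0.922, -0.0]
contact_force: [0.1, 1.0, -2.0]
gripper_width: 0.117
grasp_force: 58.5
```

Emit:
{"method": "play_rows", "body": {
  "linear": [
    [-0.0035,0.023,0],
    [-0.0035,0.023,0],
    [-0.0035,0.023,0],
    [-0.0035,0.023,0],
    [-0.0035,0.023,0],
    [-0.0035,0.023,0],
    [-0.0035,0.023,0],
    [-0.0035,0.028,0]
  ],
  "turn": [4.8,4.8,4.8,4.8,4.8,4.8,4.8,6.4]
}}

```text
time: 12.02
tool_pos: [0.4988, 0.3371, 0.1786]
tool_rot: [-0.001, 0.048, 0.999, -0.0]
contact_force: [0.1, -0.5, -1.4]
gripper_width: 0.116
grasp_force: 58.5
```

Emit:
{"method": "play_rows", "body": {
  "linear": [
    [0,0,-0.015],
    [0,0,-0.025],
    [0,0,-0.025],
    [0,0,-0.025],
    [0,0,-0.025],
    [0,0,-0.02],
    [0,0,-0.01],
    [0,0,0]
  ],
  "turn": [0,0,0,0,0,0,0,0]
}}

```text
time: 13.02
tool_pos: [0.4996, 0.3357, 0.0338]
tool_rot: [-0.001, 0.051, 0.999, -0.0]
contact_force: [0.8, 0.2, -2.4]
gripper_width: 0.111
grasp_force: 58.6
```

Emit:
{"method": "play_rows", "body": {
  "linear": [
    [0,0,-0.003],
    [0,0,-0.003],
    [0,0,-0.002],
    [0,0,-0.002],
    [0,0,0],
    [0,0,0]
  ],
  "turn": [0,0,0,0,0,0]
}}

```text
time: 13.78
tool_pos: [0.5002, 0.3361, 0.0248]
tool_rot: [0.0, 0.051, 0.999, 0.0]
contact_force: [-0.7, -0.8, -2.3]
gripper_width: 0.117
grasp_force: 58.6
```

Emit:
{"method": "play_rows", "body": {
  "linear": [
    [0,0,-0.001],
    [0,0,-0.001],
    [0,0,-0.001],
    [0,0,0]
  ],
  "turn": [0,0,0,0]
}}

```text
time: 14.28
tool_pos: [0.5004, 0.3368, 0.0229]
tool_rot: [0.0, 0.051, 0.999, 0.001]
contact_force: [-4.2, 0.0, 5.2]
gripper_width: 0.117
grasp_force: 59.4
```

Contact with the mat is felt. Releasing and withdrawing upward.

Emit:
{"method": "play_rows", "body": {
  "linear": [
    [0,0,0],
    [0,0,0],
    [0,0,0],
    [0,0,0],
    [0,0,0]
  ],
  "turn": [0,0,0,0,0],
  "hand": 0.0854
}}

```text
time: 14.9
tool_pos: [0.5002, 0.336, 0.0216]
tool_rot: [-0.0, 0.051, 0.999, -0.0]
contact_force: [0.3, -0.4, -0.4]
gripper_width: 1.001
grasp_force: 0.0
```

Emit:
{"method": "play_rows", "body": {
  "linear": [
    [0,0,0.01],
    [0,0,0.02],
    [0,0,0.03],
    [0,0,0.03],
    [0,0,0.03],
    [0,0,0.02],
    [0,0,0],
    [0,0,0]
  ],
  "turn": [0,0,0,0,0,0,0,0]
}}

```text
time: 15.9
tool_pos: [0.4996, 0.3357, 0.1606]
tool_rot: [-0.001, 0.051, 0.999, -0.0]
contact_force: [-0.2, -0.2, -1.1]
gripper_width: 1.002
grasp_force: 0.0
```

Run:
```python
from h import *
s=state();print(s["time"],s["tool_pos"],s["joint_pos"])
m=[r for r in trace("scene","bar")]; grab_frame("scene")
for th in("bar","bar_mid"):
  for r in trace("scene",th): 
    y,x=np.nonzero(r["region"]); q=cv2.minAreaRect(np.c_[x,y].astype(np.float32)); print(th,round(r["p"],2),r["location"],ray("scene",r["location"],.03)[:2].round(3),[ray("scene",k,.02)[:2].round(3).tolist() for k in cv2.boxPoints(q)])
```

```text
15.9 [0.49955729 0.3356874  0.16062615] [ 4.68072683e-01  3.33751564e-02  1.71415131e+00 -1.05273977e-05
  1.39581292e+00 -1.00091691e+00]
bar 0.9 [236.9, 142.4] [ 0.379 -0.561] [[0.44, -0.704], [0.342, -0.79], [0.269, -0.471], [0.365, -0.405]]
bar 0.58 [411.1, 307.6] [0.5   0.328] [[0.618, 0.308], [0.373, 0.328], [0.392, 0.37], [0.63, 0.347]]
bar_mid 0.86 [412.2, 310.3] [0.505 0.335] [[0.617, 0.307], [0.373, 0.329], [0.391, 0.37], [0.629, 0.345]]
bar_mid 0.65 [238.9, 138.9] [ 0.359 -0.574] [[0.445, -0.701], [0.34, -0.794], [0.264, -0.473], [0.366, -0.402]]
```

The bar lies on the mat at about (0.502, 0.336), with its ends along the mat's long axis. Next are the trays: shut the fingers and move above the orange well at (0.589, 0.019).

Emit:
{"method": "play_rows", "body": {
  "linear": [
    [0.0056,-0.0198,0],
    [0.0056,-0.0198,0],
    [0.0056,-0.0198,0],
    [0.0056,-0.0198,0],
    [0.0056,-0.0198,0],
    [0.0056,-0.0198,0],
    [0.0056,-0.0198,0],
    [0.0056,-0.0198,0]
  ],
  "turn": [-4.8,-4.8,-4.8,-4.8,-4.8,-4.8,-4.8,-4.8],
  "hand": 0.0
}}

```text
time: 17.1
tool_pos: [0.5447, 0.1769, 0.1608]
tool_rot: [-0.001, 0.378, 0.926, -0.0]
contact_force: [-0.1, -0.2, 0.9]
gripper_width: 0.002
grasp_force: 0.0
```

Emit:
{"method": "play_rows", "body": {
  "linear": [
    [0.0056,-0.0198,0],
    [0.0056,-0.0198,0],
    [0.0056,-0.0198,0],
    [0.0056,-0.0198,0],
    [0.0056,-0.0198,0],
    [0.0056,-0.0198,0],
    [0.0056,-0.0198,0],
    [0.0056,-0.0198,0]
  ],
  "turn": [-4.8,-4.8,-4.8,-4.8,-4.8,-4.8,-4.8,-4.8]
}}

```text
time: 18.1
tool_pos: [0.5895, 0.0186, 0.1608]
tool_rot: [-0.001, 0.661, 0.75, -0.0]
contact_force: [0.1, -0.6, 0.5]
gripper_width: -0.003
grasp_force: 0.0
```

Emit:
{"method": "play_rows", "body": {
  "linear": [
    [0,0,-0.02],
    [0,0,-0.03],
    [0,0,-0.03],
    [0,0,-0.02],
    [0,0,-0.015],
    [0,0,0],
    [0,0,0]
  ],
  "turn": [0,0,0,0,0,0,0]
}}

```text
time: 18.98
tool_pos: [0.5907, 0.0192, 0.0478]
tool_rot: [0.001, 0.66, 0.751, 0.001]
contact_force: [-0.1, 0.2, 0.6]
gripper_width: 0.002
grasp_force: 0.0
```

Run:
```python
from h import *
im=grab_frame("scene"); s=state(); p=np.array(s["tool_pos"])
P=p+[0,0,.0225]; print(p,((proj("scene",[P])-[250,195])*7).round())
save(cv2.resize(im[195:280,250:350],None,fx=7,fy=7,interpolation=cv2.INTER_CUBIC),"pics/g5.png")
```

```text
[0.59085725 0.01917019 0.048101  ] [[386. 376.]]
```

View pics/g5.png

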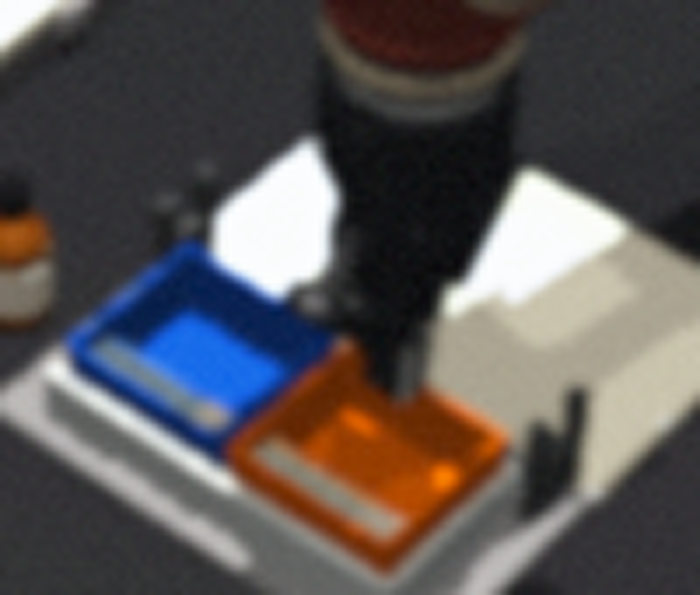

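The fingertip is at (398,393), above the orange well and behind its front rim, which runs (345,345) to (505,440). Lowering carefully with force checks.

Emit:
{"method": "play_rows", "body": {
  "linear": [
    [0,0,-0.01],
    [0,0,-0.01],
    [0,0,-0.01],
    [0,0,-0.005],
    [0,0,0]
  ],
  "turn": [0,0,0,0,0]
}}

```text
time: 19.65
tool_pos: [0.5892, 0.0193, 0.0109]
tool_rot: [-0.001, 0.66, 0.751, -0.0]
contact_force: [0.6, 0.9, 0.6]
gripper_width: -0.002
grasp_force: 0.0
```

Emit:
{"method": "play_rows", "body": {
  "linear": [
    [0,0,-0.004],
    [0,0,-0.004],
    [0,0,-0.003],
    [0,0,-0.002],
    [0,0,0]
  ],
  "turn": [0,0,0,0,0]
}}

```text
time: 20.27
tool_pos: [0.5896, 0.0192, -0.0015]
tool_rot: [-0.0, 0.66, 0.751, -0.0]
contact_force: [-0.2, 0.7, 0.4]
gripper_width: 0.002
grasp_force: 0.0
```

Emit:
{"method": "play_rows", "body": {
  "linear": [
    [-0.004,-0.0005,0],
    [-0.008,-0.001,0],
    [-0.01,-0.0013,0],
    [-0.01,-0.0013,0]
  ],
  "turn": [0,0,0,0]
}}

```text
time: 20.78
tool_pos: [0.5574, 0.015, -0.001]
tool_rot: [0.0, 0.66, 0.751, 0.0]
contact_force: [1.9, -1.5, 0.4]
gripper_width: -0.0
grasp_force: 0.9
```

Run:
```python
from h import *
s=state();print(s["tool_pos"],s["contact_force"])
grab_frame("scene")
for th in("tray_orange","tray_blue"):
  print(th,[(round(r["p"],2),r["location"]) for r in trace("scene",th)[:2]])
```

```text
[ 0.55738395  0.01502219 -0.00097783] [ 1.89681839 -1.52361332  0.37947622]
tray_orange [(0.84, [304.7, 258.8])]
tray_blue [(0.92, [276.7, 246.0]), (0.57, [303.9, 256.5])]
```

Emit:
{"method": "play_rows", "body": {
  "linear": [
    [-0.013,-0.0017,0],
    [-0.016,-0.0021,0],
    [-0.016,-0.0021,0],
    [-0.016,-0.0021,0],
    [-0.016,-0.0021,0],
    [-0.014,-0.0019,0],
    [-0.01,-0.0013,0],
    [-0.005,-0.0007,0]
  ],
  "turn": [0,0,0,0,0,0,0,0]
}}

```text
time: 21.92
tool_pos: [0.4513, 0.0011, -0.0013]
tool_rot: [0.0, 0.66, 0.751, 0.0]
contact_force: [1.8, -0.0, 0.6]
gripper_width: 0.003
grasp_force: 0.8
```

```bash
cat > tr.py <<'E'
from h import *
s=state();print(s["time"],s["tool_pos"],s["contact_force"])
im={n:grab_frame(n) for n in("scene","top")}
R7=np.radians(7.6)
for n in im:
  h=cv2.cvtColor(im[n],cv2.COLOR_RGB2HSV)
  for c,(a,b) in dict(orange=(7,22),blue=(100,125)).items():
    m=((h[...,0]>=a)&(h[...,0]<=b)&(h[...,1]>110)&(h[...,2]>50)).astype(np.uint8)
    w=np.zeros_like(m); A=(slice(185,310),slice(255,390)) if n=="scene" else (slice(180,280),slice(215,285)); w[A]=m[A]
    k,L,S,_=cv2.connectedComponentsWithStats(w)
    if k<2: continue
    i=1+np.argmax(S[1:,4]); cn=cv2.findContours((L==i).astype(np.uint8),0,2)[0][0]; q=cv2.minAreaRect(cn)
    for z,l,t in((.036,"c",q[0]),):
      d=ray(n,t,z)[:2]-[.610,-.0225]; print(n,c,S[i],"px",np.round(t),"carrier xy",(d@[np.cos(R7),np.sin(R7)]).round(3),(d@[-np.sin(R7),np.cos(R7)]).round(3), "ang",round(q[2],1),np.round(q[1]))
E
python3 tr.py
```

```text
21.925 [ 0.45127832  0.00106593 -0.00126227] [ 1.80768296 -0.02495773  0.55960286]
scene orange [311 225  39  29 629] px [329. 236.] carrier xy -0.128 0.047 ang 32.0 [33. 30.]
scene blue [259 229  38  31 607] px [278. 244.] carrier xy -0.001 -0.048 ang 35.8 [32. 25.]
top orange [243 229   5   1   5] px [245. 229.] carrier xy -0.095 0.029 ang 180.0 [4. 0.]
top blue [252 193  24  20 354] px [263. 203.] carrier xy -0.011 -0.045 ang 82.9 [17. 22.]
```

The orange tray followed, centre about -0.13 in carrier x; blue is still in its bay. Backing the finger off the wall, rising, and going over to blue.

Emit:
{"method": "play_rows", "body": {
  "linear": [
    [0.005,0.0007,0],
    [0.005,0.0007,0],
    [0,0,0.01],
    [0,0,0.025],
    [0,0,0.03],
    [0,0,0.015],
    [0,0,0]
  ],
  "turn": [0,0,0,0,0,0,0]
}}

```text
time: 22.9
tool_pos: [0.4628, 0.0024, 0.0801]
tool_rot: [0.001, 0.66, 0.751, 0.001]
contact_force: [0.3, -1.0, -0.1]
gripper_width: -0.001
grasp_force: 0.0
```

Emit:
{"method": "play_rows", "body": {
  "linear": [
    [0.014,-0.007,0],
    [0.026,-0.013,0],
    [0.03,-0.015,0],
    [0.03,-0.015,0],
    [0.026,-0.013,0],
    [0.014,-0.0072,0],
    [0,0,0],
    [0,0,0]
  ],
  "turn": [0,0,0,0,0,0,0,0]
}}

```text
time: 23.9
tool_pos: [0.6007, -0.0671, 0.078]
tool_rot: [-0.001, 0.66, 0.751, -0.0]
contact_force: [0.4, 0.1, -0.6]
gripper_width: 0.001
grasp_force: 0.0
```

```bash
python3 tr.py
```

```text
23.9 [ 0.60066103 -0.06712424  0.07800542] [ 0.41758432  0.14354623 -0.58775593]
scene orange [311 220  39  34 782] px [329. 236.] carrier xy -0.127 0.048 ang 29.1 [33. 29.]
scene blue [259 230  39  31 596] px [278. 244.] carrier xy -0.001 -0.047 ang 32.5 [33. 25.]
top orange [238 183   1   1   1] px [238. 183.] carrier xy 0.071 0.035 ang 0.0 [0. 0.]
top blue [253 205   7   8  39] px [256. 208.] carrier xy -0.028 -0.018 ang 0.0 [6. 7.]
```

Emit:
{"method": "play_rows", "body": {
  "linear": [
    [0,0,-0.015],
    [0,0,-0.02],
    [0,0,-0.015],
    [0,0,-0.01],
    [0,0,0],
    [0,0,0]
  ],
  "turn": [0,0,0,0,0,0]
}}

```text
time: 24.75
tool_pos: [0.6023, -0.0678, 0.0192]
tool_rot: [0.0, 0.66, 0.751, 0.0]
contact_force: [0.2, 0.9, 0.6]
gripper_width: 0.002
grasp_force: 0.0
```

Emit:
{"method": "play_rows", "body": {
  "linear": [
    [0,0,-0.006],
    [0,0,-0.006],
    [0,0,-0.005],
    [0,0,-0.003],
    [0,0,0]
  ],
  "turn": [0,0,0,0,0]
}}

```text
time: 25.38
tool_pos: [0.6015, -0.0676, -0.0018]
tool_rot: [-0.0, 0.66, 0.751, -0.0]
contact_force: [-0.4, 0.7, 0.3]
gripper_width: 0.001
grasp_force: 0.0
```

Emit:
{"method": "play_rows", "body": {
  "linear": [
    [-0.004,-0.0005,0],
    [-0.008,-0.001,0],
    [-0.01,-0.0013,0],
    [-0.01,-0.0013,0]
  ],
  "turn": [0,0,0,0]
}}

```text
time: 25.88
tool_pos: [0.5694, -0.0719, -0.0009]
tool_rot: [0.0, 0.66, 0.751, 0.0]
contact_force: [2.3, 0.4, 0.4]
gripper_width: -0.004
grasp_force: 0.8
```

Emit:
{"method": "play_rows", "body": {
  "linear": [
    [-0.013,-0.0017,0],
    [-0.016,-0.0021,0],
    [-0.016,-0.0021,0],
    [-0.016,-0.0021,0],
    [-0.016,-0.0021,0],
    [-0.014,-0.0019,0],
    [-0.01,-0.0013,0],
    [-0.005,-0.0007,0]
  ],
  "turn": [0,0,0,0,0,0,0,0]
}}

```text
time: 26.88
tool_pos: [0.4628, -0.0857, -0.0016]
tool_rot: [-0.0, 0.66, 0.751, -0.0]
contact_force: [0.9, -0.5, -0.0]
gripper_width: 0.002
grasp_force: 0.6
```

```bash
python3 tr.py
```

```text
26.875 [ 0.46281489 -0.08574992 -0.00157337] [ 0.89304629 -0.45244535 -0.01658958]
scene orange [311 219  39  35 790] px [329. 236.] carrier xy -0.128 0.047 ang 31.0 [33. 30.]
scene blue [289 212  37  29 464] px [305. 222.] carrier xy -0.129 -0.045 ang 31.0 [31. 29.]
top orange [231 235  13  18 158] px [237. 244.] carrier xy -0.143 0.063 ang 0.0 [12. 17.]
top blue [275 225   2   2   3] px [276. 225.] carrier xy -0.095 -0.08 ang 45.0 [1. 1.]
```

Both trays are out. Backing off, rising, and moving aside for a clear check.

Emit:
{"method": "play_rows", "body": {
  "linear": [
    [0.005,0.0007,0],
    [0.005,0.0007,0],
    [0,0,0.01],
    [0,0,0.025],
    [0,0,0.04],
    [0,0,0.05],
    [0,0,0.05],
    [0,0,0.03]
  ],
  "turn": [0,0,0,0,0,0,0,0]
}}

```text
time: 27.98
tool_pos: [0.4748, -0.0846, 0.2078]
tool_rot: [0.002, 0.66, 0.751, 0.001]
contact_force: [-0.3, -0.6, -0.2]
gripper_width: 0.004
grasp_force: 0.0
```

Emit:
{"method": "play_rows", "body": {
  "linear": [
    [0,-0.03,0],
    [0,-0.04,0],
    [0,-0.04,0],
    [0,-0.04,0],
    [0,-0.04,0],
    [0,-0.03,0],
    [0,-0.01,0],
    [0,0,0]
  ],
  "turn": [0,0,0,0,0,0,0,0]
}}

```text
time: 28.98
tool_pos: [0.4738, -0.3142, 0.2039]
tool_rot: [-0.0, 0.66, 0.751, 0.0]
contact_force: [-0.0, 0.1, -0.6]
gripper_width: 0.005
grasp_force: 0.0
```

```bash
python3 tr.py
python3 - <<'E'
from h import *
im=grab_frame("top"); save(cv2.resize(im[160:290,120:320],None,fx=4,fy=4,interpolation=cv2.INTER_CUBIC),"pics/end.png")
E
```

```text
28.975 [ 0.47379309 -0.31423431  0.20393392] [-0.04849585  0.14174525 -0.63250358]
scene orange [311 220  39  34 787] px [329. 236.] carrier xy -0.127 0.047 ang 31.0 [33. 29.]
scene blue [290 207  36  33 645] px [305. 222.] carrier xy -0.129 -0.045 ang 33.7 [29. 29.]
top orange [231 228  25  25 378] px [243. 240.] carrier xy -0.134 0.042 ang 82.9 [22. 23.]
top blue [256 228  24  22 343] px [267. 239.] carrier xy -0.139 -0.045 ang 82.9 [19. 22.]
```

View pics/end.png

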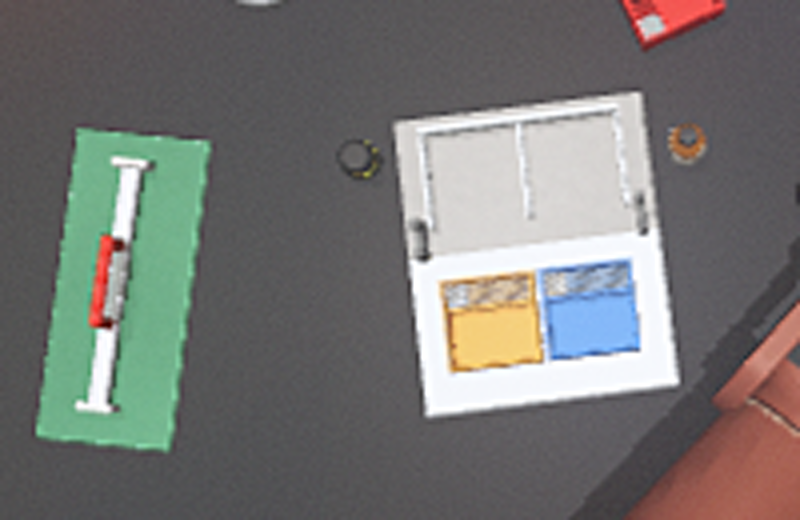

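The final picture shows the bar lengthways and centred on the mat at (115,285). Both trays are entirely on the panel, at (492,322) and (590,310). The objective and oil bottle have not moved.

```bash
python3 -c "
from plant import *
print(job_done())"
```

```text
the job is handed in; nothing more can be done
None
```

I handed the job in at about 29 s: the bar lies lengthways on the green mat, both trays stand on the viewing panel, and the gripper is clear of everything; no verdict came back.

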